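# Seat a roller in a pinned V-block cradle and hold it down

## Robot

A 6-joint arm with a two-finger parallel gripper is mounted at the origin on the work surface; the furniture and walls round the work are solid. World frame = base frame: x ahead of the robot, y to its left, z up, the work surface at z = 0. Lengths are in m, angles in rad, forces in N, time in s.
With the tool pointing down it reaches from about 0.275 to 0.875 m from the base axis. Payload 12.5 kg.
Tool frame: the origin (TCP) lies between the finger pads; the fingertips stand 22 mm ahead of it and the grasp point (between the pads) lies 3 mm ahead of it; z points along the fingers, y is the direction in which the jaws open and shut (so a half turn about z gives the same grasp; the last joint's range is limited). The gripper opens to 85 mm and grips with 20 to 120 N. Pads are 22 mm wide; open, the fingers measure 114 mm over their backs; the gripper's body (76 mm by 85 mm) begins 54 mm behind the grasp point. The pads swing forward as they close: fully open they stand 13 mm farther back than shut.
Start: joints at [1.212, 0.351, 1.652, -0, 1.139, -0.085], TCP at [0.149, 0.53, 0.253] pointing down, gripper open.
Joint ranges: [-2.75, 2.75], [-0.79, 2.1], [0.01, 2.65], [-1.57, 4.71], [0.07, 3.14], [-2.87, 2.87]. Speed limits (rad/s): [2.22, 2.22, 2.79, 3.14, 3.14, 3.14].

## Interface

Orientations are given as a 3x3 rotation matrix whose columns are the frame's x, y, z axes.
In Python, from bench import observe, imaging, r gives the robot as it stands. The module is installed in compiled form; this text tells all that it offers.
- The arm moves only by the shell command python3 -m inch 'ROWS' [OPENING] [FORCE]. ROWS is JSON, a list of rows, each an object with "offset": the shift along the tool's x, y, z in m, a list of three; "turn": the turn about the tool's z in degrees. In form: [{"offset": [tx, ty, tz], "turn": turn}, ...]. A call has exactly 5 rows; each row shifts and turns the commanded pose from where the row before left it, along the tool's axes as they then stand; what a row does not reach is not made up. A row lasts 1/12 s, in which the tool goes at most 41.7 mm and 7.16 degrees, less where a joint would pass 70% of its speed; a pose out of reach is approached as far as the arm can. A call with a gripper value outside its range is refused whole. OPENING is the gripper's target within -1 to 1 (fully open at 1, half-way at 0, shut at -1), set as the call begins (- or left out, the last holds). The fingers move at their own pace and stop on an object; FORCE is the grip in N (left out, the last holds). Time passes only in rows, so rows that do not move let the fingers close, or fill a call up. It gives the time, the measured TCP pose, the force and the opening at its end, in the units of the state.
- observe(): the state, without advancing time (a new reading comes with each control period).
- imaging.read_camera(name): name is "scene" or "top" or "wrist"; returns (picture, depth): 420x560x3 uint8, blue, green, red; 420x560 float32, m along the optical axis (not along the pixel's ray), 0 where there is no reading.
- imaging.get_calibration(name): a dict with "fx", "fy", "cx", "cy" (pixels), "k1" (the pictures are not rectified: a ray, as slopes to the right and down, at radius r is drawn at 1 + k1 r^2 times it, then the intrinsics apply), "xyz" and "attitude" of the camera in the world; the wrist camera has in their place "hand_eye" (4x4, takes a point from camera to tool coordinates, whose origin is the TCP and whose axes are the flange's). Camera axes: x right, y down, z forward; pixel columns grow to the right and rows downward; lengths in m; the calibration is good to about 2 mm. A picture is of the moment at which its call begins: read the wrist's pose just before it. get_calibration takes no time and is no camera call.
- r.hand_in(): hands the job in, once; it reports no verdict.
The state is a dict: "clock": time; "q": joint angles; "joint_vel": joint speeds; "effort": joint torques, N m; "ee_pos": TCP position; "eef_rot": TCP orientation; "contact_force": force on the tool from outside, world axes, zero at the start; "wrist_torque": the same for the moment, N m; "finger_gap": finger opening in m.
Only numpy, scipy, OpenCV 4.12 (cv2) and the standard library are available. Lean on these libraries where they do the work, as an engineer would, in place of code of your own. Each camera call takes 0.05 s, during which the arm holds its last target. There are 200 camera calls.

## Task

Set up the roller for tacking: lower the V-block cradle over the two brass pins of the steel fixture plate until it rests flush. Then lay the copper-coloured roller in the cradle's two Vs, centred end to end, and press it down firmly, with about 20 N, onto both sides of the Vs. Finish while still holding the roller pressed down with the gripper, and leave the magnet, tape roll and wrench where they lie.

Things in the scene. Friction and masses are not known exactly. Their poses are not given: they have to be found in the camera images.
- fixture_seat (a point): Centre of the top face of a steel fixture plate, 200 (x) x 100 (y) x 12 mm, fixed to the table (top 12 mm up). Two upright brass pins, 10 mm diameter, stand on it at x = +72 and -72 mm, y = 0; 20 mm tall, straight for 13 mm, then tapering to 4 mm across. x runs from pin to pin, z up.
- cradle_grip (a point): Centre of the blue grip rib between the two Vs of the loose cradle, 22 mm above the cradle's flat underside. The rib is 40 long (x) x 16 mm wide (y), from the flange top (10 mm above the underside) to 34 mm above the underside: grip it across y from above. A seated roller's axis lies 31.2 mm above this point. x along the Vs and the flange, z up.
- cradle: The whole cradle (blue and aluminium, 0.4 kg); origin at the centre of its underside, axes as cradle_grip. Flange 174 (x) x 60 (y) x 10 mm with 12 mm through holes at x = +72 and -72 mm, y = 0, for the fixture pins; it may go on either way round. V-blocks at x = -55..-35 and 35..55 mm, 56 mm wide, 52 mm high from the underside.
- cradle_left: The 45-degree ground steel V faces on the cradle's +y side (both V-blocks), a rigid part of the cradle with the same frame as body cradle. The Vs are 90 degrees and run along x: lowest line 32 mm above the underside, lips 52 mm above it and 40 mm apart.
- cradle_right: The V faces on the cradle's -y side (both V-blocks); otherwise as cradle_left, same frame.
- roller_center (a point): Centre of the loose copper-coloured turned roller, lying on the table, axis level. x is its axis (y, z turn as it rolls). 30 mm diameter over 120 mm, plus 20 mm diameter stub ends of 15 mm each (150 mm overall), about 0.35 kg. When seated, its middle 70 mm lies free between the V-blocks, above the rib, so the gripper can hold it there from above.
- roller: The same roller; its origin is its centre, x its axis.
- magnet: Red triangular welding magnet, 85 x 85 x 15 mm, loose bystander on the table; origin under its centre.
- tape_roll: Black roll of tape lying flat, 62 x 60 x 19 mm, loose bystander; origin under its centre.
- wrench: Steel wrench lying flat, 26 x 157 x 10 mm, loose bystander; origin under its centre.

How it is judged:
By the outcome, as a careful person would: the job done as asked, in the order asked, and still so for the second after the job is handed in, while the arm keeps its last pose, push and grip.
It also fails if it takes over 54 s, if anything falls off the work surface, if the arm or the gripper's body presses on something with over 40 N, if the wrist force passes 120 N, or if a joint passes its speed limit or range.

## Working session

There is one attempt and no reset: what is moved stays moved. The work goes in short steps, Python scripts to look and compute and a shell command to move; the robot and the scene stay as the last step left them, time stands still between calls to the robot, and variables do not carry over. Pictures are saved under pics/ and viewed, about 8 in all and at most 12, crops included, and the job is handed in when it is done.

```bash
mkdir -p pics; cat > h.py <<'E'
import numpy as np, cv2
from bench import observe, imaging, r
def cam(name):
    s=observe(); p,d=imaging.read_camera(name); c=imaging.get_calibration(name)
    T=np.eye(4)
    if name=="wrist":
        W=np.eye(4); W[:3,:3]=s["eef_rot"]; W[:3,3]=s["ee_pos"]; T=W@np.array(c["hand_eye"])
    else:
        T[:3,3]=c["xyz"]; T[:3,:3]=np.array(c["attitude"])
    return p,d,c,T
def rays(px,c):
    K=np.array([[c["fx"],0,c["cx"]],[0,c["fy"],c["cy"]],[0,0,1.]])
    u=cv2.undistortPoints(np.float64(px).reshape(-1,1,2),K,np.array([c["k1"],0,0,0.]))[:,0]
    return np.c_[u,np.ones(len(u))]
def plane(px,c,T,z):
    d=rays(px,c)@T[:3,:3].T; o=T[:3,3]
    return o+d*((z-o[2])/d[:,2:3])
def pts(px,dep,c,T):
    px=np.array(px); z=dep[px[:,1].astype(int),px[:,0].astype(int)]
    return (rays(px,c)*z[:,None])@T[:3,:3].T+T[:3,3]
E
python3 - <<'E'
from h import *
print(observe())
for n in ["top","scene","wrist"]:
    p,d,c,T=cam(n); print(n,c); cv2.imwrite(f"pics/{n}0.png",p); np.savez(f"{n}0.npz",p=p,d=d,T=T)
E
```

```text
{'clock': 0.0, 'q': array([ 1.21243354e+00,  3.51248366e-01,  1.65245626e+00, -1.94020948e-05,
        1.13910898e+00, -8.46012300e-02]), 'joint_vel': array([-1.41209983e-03, -9.91336753e-04, -2.82787188e-04,  8.79046861e-04,
        2.15643273e-04,  5.57666939e-05]), 'effort': array([-1.25744940e-03, -5.06091213e+01, -2.91415983e+01, -1.58833136e-04,
        4.56983107e-03, -4.95481416e-06]), 'ee_pos': array([0.14856177, 0.52922082, 0.25273954]), 'eef_rot': array([[-9.62762934e-01,  2.70346746e-01, -4.11735983e-04],
       [ 2.70347046e-01,  9.62762252e-01, -1.14956888e-03],
       [ 8.56216548e-05, -1.21807392e-03, -9.99999254e-01]]), 'contact_force': array([-0.8430817 , -0.43691255, -0.51965997]), 'wrist_torque': array([0.00753546, 0.01517272, 0.01221846]), 'finger_gap': 0.08547941540098554}
top {'fx': 458.1448524609577, 'fy': 458.1448524609577, 'cx': 274.33928579804757, 'cy': 214.1422995912978, 'k1': -0.015203629920409318, 'xyz': array([ 0.21963263, -0.05835103,  1.10452507]), 'attitude': array([[ 0.01688795, -0.98156429,  0.19038472],
       [-0.9998426 , -0.01554303,  0.0085553
[... 188 characters left out ...]
'xyz': array([-0.3497208 ,  1.09705997,  0.68088649]), 'attitude': array([[-0.83463553, -0.2451333 ,  0.4932476 ],
       [-0.55028641,  0.33234275, -0.76598509],
       [ 0.02384119, -0.91074583, -0.41227859]])}
wrist {'fx': 328.0097510230136, 'fy': 328.0097510230136, 'cx': 277.71500793003486, 'cy': 209.750888181082, 'k1': 0.02749004918092463, 'hand_eye': array([[ 4.64052095e-04, -9.46037698e-01, -3.24056258e-01,
         8.49673901e-02],
       [ 9.99999505e-01,  7.24074531e-04, -6.81825860e-04,
        -1.01793269e-04],
       [ 8.79673851e-04, -3.24055782e-01,  9.46037566e-01,
        -1.19289991e-01],
       [ 0.00000000e+00,  0.00000000e+00,  0.00000000e+00,
         1.00000000e+00]])}
```

View pics/top0.png

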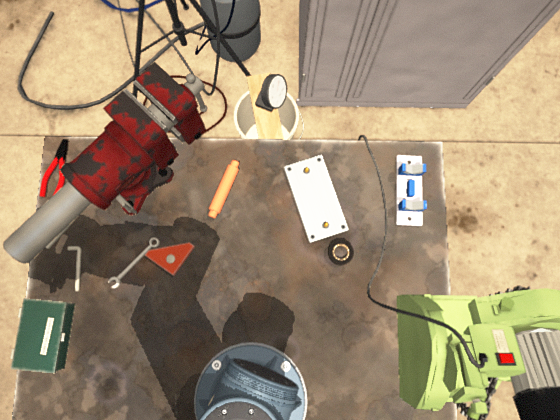

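View pics/scene0.png

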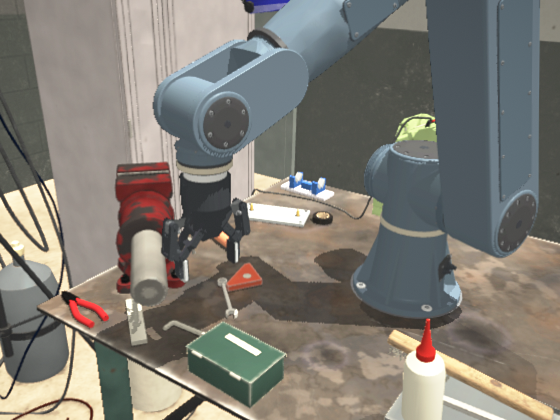

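The top view shows the plate at about (317,198) with its pins at (306,170) and (326,225). The cradle rib is at (410,187), the roller at (224,190) and the tape at (341,252). A cable runs between the plate and the cradle near x≈385. The scene view agrees with this.

```bash
python3 - <<'E'
from h import *
z=np.load("top0.npz"); p,d,T=z["p"],z["d"],z["T"]; c=imaging.get_calibration("top")
hsv=cv2.cvtColor(p,cv2.COLOR_BGR2HSV)
def blobs(m,x0,x1,y0,y1,mn=15):
    k=np.zeros_like(m);k[y0:y1,x0:x1]=m[y0:y1,x0:x1]
    n,l,s,ce=cv2.connectedComponentsWithStats(k)
    return [(l==i,ce[i],s[i,4]) for i in range(1,n) if s[i,4]>=mn]
def rep(name,m,h):
    px=np.argwhere(m)[:,::-1].astype(np.float64); P=plane(px,c,T,h)[:,:2].astype(np.float32)
    (cx,cy),(w,hh),a=cv2.minAreaRect(P); ev=np.linalg.eigh(np.cov(P.T))[1][:,1]
    print(name,"rect c",np.round([cx,cy],4),"size",np.round([w,hh],3),"mean",P.mean(0).round(4),"axis deg",np.degrees(np.arctan2(ev[1],ev[0])).round(1))
for b in blobs(cv2.inRange(hsv,(3,90,120),(18,255,255)),200,250,150,225,100): rep("roller",b[0],.015)
for b in blobs(cv2.inRange(hsv,(100,100,60),(125,255,255)),390,430,150,230): rep("blue %d"%b[2],b[0],.034)
for b in blobs(cv2.inRange(hsv,(0,0,150),(180,45,255)),275,360,145,250,300): rep("plate",b[0],.012)
for b in blobs(cv2.inRange(hsv,(0,0,150),(180,45,255)),385,435,145,235,100): rep("cradle",b[0],.010)
for b in blobs(cv2.inRange(hsv,(12,70,60),(32,255,255)),290,345,155,240,6): print(b[1],b[2],plane([b[1]],c,T,.03))
print(pts([(410,187),(317,198),(224,190)],d,c,T).round(4))
E
```

```text
roller rect c [0.5062 0.0758] size [0.173 0.122] mean [0.5341 0.0746] axis deg 171.9
blue 68 rect c [ 0.5391 -0.3607] size [0.034 0.025] mean [ 0.542  -0.3588] axis deg -163.9
blue 36 rect c [ 0.5408 -0.4051] size [0.013 0.036] mean [ 0.543  -0.4064] axis deg 144.1
blue 105 rect c [ 0.4966 -0.3744] size [0.014 0.04 ] mean [ 0.4962 -0.375 ] axis deg 173.8
blue 60 rect c [ 0.4558 -0.3536] size [0.014 0.027] mean [ 0.4547 -0.354 ] axis deg 163.0
blue 24 rect c [ 0.4576 -0.4087] size [0.005 0.02 ] mean [ 0.4573 -0.4084] axis deg 178.3
plate rect c [ 0.475  -0.1484] size [0.202 0.102] mean [ 0.4733 -0.1488] axis deg -161.2
cradle rect c [ 0.4985 -0.3804] size [0.067 0.179] mean [ 0.4955 -0.3793] axis deg 177.6
[298.29032258 157.34408602] 93 [[ 0.57057089 -0.1052209   0.03      ]]
[336.84297521 167.24793388] 121 [[ 0.54682449 -0.19931349  0.03      ]]
[306.2173913  169.69565217] 23 [[ 0.53946643 -0.12472664  0.03      ]]
[295.17206983 221.69077307] 401 [[ 0.41050461 -0.09889397  0.03      ]]
[325.55 224.25] 20 [[ 0.40547241 -0.17116499  0.03      ]]
[335.35087719 236.61403509] 57 [[ 0.37616651 -0.19421619  0.03      ]]
[[ 0.4987 -0.3742  0.0349]
 [ 0.4734 -0.1525  0.0118]
 [ 0.4858  0.0738  0.0287]]
```

```bash
A='[{"offset":[-0.0232,-0.031,0],"turn":0},{"offset":[-0.0232,-0.031,0],"turn":0},{"offset":[-0.0232,-0.031,0],"turn":0},{"offset":[-0.0232,-0.031,0],"turn":0},{"offset":[-0.0232,-0.031,0],"turn":0}]'
python3 -m inch '[{"offset":[-0.0232,-0.031,0],"turn":0},{"offset":[-0.0232,-0.031,0],"turn":0},{"offset":[-0.0232,-0.031,0],"turn":0},{"offset":[-0.0232,-0.031,0],"turn":0},{"offset":[-0.0232,-0.031,0],"turn":0}]' 1
python3 -m inch '[{"offset":[-0.0232,-0.031,0],"turn":0},{"offset":[-0.0232,-0.031,0],"turn":0},{"offset":[-0.0232,-0.031,0],"turn":0},{"offset":[-0.0232,-0.031,0],"turn":0},{"offset":[-0.0232,-0.031,0],"turn":0}]'
```

```text
clock: 0.57
ee_pos: [0.2185, 0.3472, 0.2531]
eef_rot: [[-0.963, 0.27, -0.0], [0.27, 0.963, -0.0], [0.0, -0.0, -1.0]]
contact_force: [1.2, 0.8, 0.8]
finger_gap: 0.0853
clock: 0.98
ee_pos: [0.2882, 0.1666, 0.2534]
eef_rot: [[-0.963, 0.27, 0.0], [0.27, 0.963, 0.0], [-0.0, 0.0, -1.0]]
contact_force: [1.5, 1.0, -0.2]
finger_gap: 0.0856
```

```bash
python3 -m inch '[{"offset":[-0.0232,-0.031,0],"turn":0},{"offset":[-0.0232,-0.031,0],"turn":0},{"offset":[-0.0232,-0.031,0],"turn":0},{"offset":[-0.0232,-0.031,0],"turn":0},{"offset":[-0.0232,-0.031,0],"turn":0}]' >/dev/null
python3 -m inch '[{"offset":[-0.0232,-0.031,0],"turn":0},{"offset":[-0.0232,-0.031,0],"turn":0},{"offset":[-0.0232,-0.031,0],"turn":0},{"offset":[-0.0232,-0.031,0],"turn":0},{"offset":[-0.0232,-0.031,0],"turn":0}]'
python3 -m inch '[{"offset":[-0.0232,-0.031,0.01],"turn":0},{"offset":[-0.0232,-0.031,0.01],"turn":0},{"offset":[-0.0232,-0.031,0.01],"turn":0},{"offset":[-0.0232,-0.031,0.01],"turn":0},{"offset":[-0.0232,-0.031,0],"turn":0}]'
python3 -m inch '[{"offset":[0,0,0],"turn":-6},{"offset":[0,0,0],"turn":-6},{"offset":[0,0,0],"turn":0},{"offset":[0,0,0],"turn":0},{"offset":[0,0,0],"turn":0}]'
python3 - <<'E'
from h import *
p,d,c,T=cam("wrist"); cv2.imwrite("pics/w1.png",p); np.savez("w1.npz",p=p,d=d,T=T)
E
```

```text
clock: 1.82
ee_pos: [0.4279, -0.1949, 0.2531]
eef_rot: [[-0.963, 0.271, -0.0], [0.271, 0.963, 0.0], [0.0, 0.0, -1.0]]
contact_force: [0.4, -0.2, 0.5]
finger_gap: 0.0853
clock: 2.23
ee_pos: [0.4971, -0.3747, 0.2108]
eef_rot: [[-0.963, 0.271, -0.003], [0.271, 0.963, 0.002], [0.003, 0.002, -1.0]]
contact_force: [-0.0, -0.2, -0.4]
finger_gap: 0.0853
clock: 2.65
ee_pos: [0.4975, -0.3731, 0.2133]
eef_rot: [[-0.998, 0.067, -0.0], [0.067, 0.998, 0.0], [0.0, 0.0, -1.0]]
contact_force: [0.3, 0.0, 0.1]
finger_gap: 0.0856
```

View pics/w1.png

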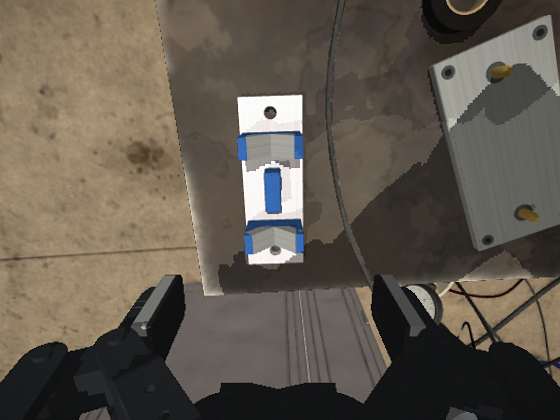

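The wrist view shows the rib at (273,190) and the cradle holes at (270,113) and (276,251). The plate is at right, with pins at (500,72) and (526,213). The gripper is wider than the cradle and straddles it.

```bash
python3 - <<'E'
from h import *
z=np.load("w1.npz"); p,d,T=z["p"],z["d"],z["T"]; c=imaging.get_calibration("wrist")
hsv=cv2.cvtColor(p,cv2.COLOR_BGR2HSV)
m=cv2.inRange(hsv,(100,120,110),(125,255,255)); m[:,:255]=0;m[:,292:]=0;m[:164]=0;m[216:]=0
n,l,s,ce=cv2.connectedComponentsWithStats(m); print(s[1:],ce[1:])
px=np.argwhere(m)[:,::-1].astype(float); P=plane(px,c,T,.034)[:,:2]
rc=cv2.minAreaRect(P.astype(np.float32)); print(rc,P.mean(0)); print(pts([(273,190)],d,c,T))
# flange / holes
w=cv2.inRange(hsv,(0,0,170),(180,40,255)); w[:,:225]=0;w[:,315:]=0;w[270:]=0;w[:85]=0
pw=np.argwhere(w)[:,::-1].astype(float); print("flange",cv2.minAreaRect(plane(pw,c,T,.010)[:,:2].astype(np.float32)))
g=cv2.cvtColor(p,cv2.COLOR_BGR2GRAY)
for (u,v) in [(270,113),(276,251)]:
    k=np.zeros_like(g);k[v-10:v+10,u-10:u+10]=(g[v-10:v+10,u-10:u+10]<120)*255
    q=np.argwhere(k)[:,::-1].astype(float); print(len(q),q.mean(0),plane([q.mean(0)],c,T,.01))
print(d[40:210:40,505], d[190,273])
E
```

```text
[[264 172  17  41 620]] [[272.35806452 191.48870968]]
((0.4969530999660492, -0.3781062066555023), (0.014699830673635006, 0.03927534818649292), 88.05074310302734) [ 0.4963272  -0.37810966]
[[ 0.49536052 -0.37746795  0.03189564]]
flange ((0.4977928102016449, -0.3784276843070984), (0.06014662981033325, 0.17370130121707916), 87.96012115478516)
124 [269.72580645 112.21774194] [[ 0.42557079 -0.37586567  0.01      ]]
48 [274.70833333 248.875     ] [[ 0.56738841 -0.38108619  0.01      ]]
[0.289916   0.30079603 0.31056175 0.3232988  0.3365077 ] 0.3114257
```

```bash
python3 -m inch '[{"offset":[0,-0.005,0.02],"turn":-1.9},{"offset":[0,0,0.03],"turn":0},{"offset":[0,0,0.03],"turn":0},{"offset":[0,0,0.03],"turn":0},{"offset":[0,0,0.025],"turn":0}]'
python3 -m inch '[{"offset":[0,0,0.02],"turn":0},{"offset":[0,0,0.012],"turn":0},{"offset":[0,0,0.006],"turn":0},{"offset":[0,0,0.003],"turn":0},{"offset":[0,0,0],"turn":0}]'
```

```text
clock: 3.12
ee_pos: [0.4969, -0.3778, 0.0766]
eef_rot: [[-0.999, 0.033, -0.001], [0.033, 0.999, 0.0], [0.001, 0.0, -1.0]]
contact_force: [-0.2, 0.3, 0.8]
finger_gap: 0.0854
clock: 3.53
ee_pos: [0.4975, -0.3786, 0.0377]
eef_rot: [[-1.0, 0.032, 0.001], [0.032, 1.0, -0.0], [-0.001, -0.0, -1.0]]
contact_force: [-0.6, 0.4, 0.1]
finger_gap: 0.0856
```

```bash
python3 -m inch '[{"offset":[0,0,0],"turn":0},{"offset":[0,0,0],"turn":0},{"offset":[0,0,0],"turn":0},{"offset":[0,0,0],"turn":0},{"offset":[0,0,0],"turn":0}]' -1 70
python3 -m inch '[{"offset":[0,0,0],"turn":0},{"offset":[0,0,0],"turn":0},{"offset":[0,0,0],"turn":0},{"offset":[0,0,0],"turn":0},{"offset":[0,0,0],"turn":0}]'
```

```text
clock: 3.95
ee_pos: [0.4974, -0.3786, 0.0377]
eef_rot: [[-1.0, 0.031, 0.001], [0.031, 1.0, -0.0], [-0.001, -0.0, -1.0]]
contact_force: [0.9, 0.4, -0.6]
finger_gap: 0.0256
clock: 4.37
ee_pos: [0.4974, -0.3785, 0.0378]
eef_rot: [[-1.0, 0.031, 0.0], [0.031, 1.0, -0.0], [-0.0, -0.0, -1.0]]
contact_force: [-0.6, 1.1, 6.5]
finger_gap: 0.0142
```

```bash
python3 -m inch '[{"offset":[0,0,-0.01],"turn":0},{"offset":[0,0,-0.02],"turn":0},{"offset":[0,0,-0.03],"turn":0},{"offset":[0,0,-0.03],"turn":0},{"offset":[0,0,-0.02],"turn":0}]'
python3 -m inch '[{"offset":[0.004,0.0285,0],"turn":0},{"offset":[0.004,0.0285,0],"turn":0},{"offset":[0.004,0.029,0],"turn":0},{"offset":[0.004,0.029,0],"turn":0},{"offset":[0.004,0.029,0],"turn":0}]'
python3 -m inch '[{"offset":[0.004,0.029,0],"turn":0},{"offset":[0.004,0.029,0],"turn":0},{"offset":[0.003,0.028,0],"turn":0},{"offset":[0,0,0],"turn":-5},{"offset":[0,0,0],"turn":-5}]'
python3 -m inch '[{"offset":[0,0,0],"turn":-5},{"offset":[0,0,0],"turn":-5.9},{"offset":[0,0,0],"turn":0},{"offset":[0,0,0],"turn":0},{"offset":[0,0,0],"turn":0}]'
python3 - <<'E'
from h import *
p,d,c,T=cam("wrist"); cv2.imwrite("pics/w2.png",p); np.savez("w2.npz",p=p,d=d,T=T)
E
```

```text
clock: 4.78
ee_pos: [0.4974, -0.3787, 0.1501]
eef_rot: [[-1.0, 0.031, 0.001], [0.031, 1.0, -0.001], [-0.001, -0.001, -1.0]]
contact_force: [0.6, 0.4, -2.2]
finger_gap: 0.0146
clock: 5.2
ee_pos: [0.481, -0.2325, 0.1474]
eef_rot: [[-1.0, 0.031, -0.001], [0.031, 1.0, 0.0], [0.001, 0.0, -1.0]]
contact_force: [1.0, 0.0, -3.4]
finger_gap: 0.0141
clock: 5.62
ee_pos: [0.473, -0.1461, 0.1476]
eef_rot: [[-0.989, -0.149, -0.001], [-0.149, 0.989, 0.0], [0.001, 0.0, -1.0]]
contact_force: [0.6, -1.0, -3.4]
finger_gap: 0.0142
clock: 6.03
ee_pos: [0.4733, -0.1476, 0.1474]
eef_rot: [[-0.946, -0.324, -0.0], [-0.324, 0.946, 0.0], [0.0, 0.0, -1.0]]
contact_force: [0.4, -0.4, -3.8]
finger_gap: 0.0147
```

View pics/w2.png

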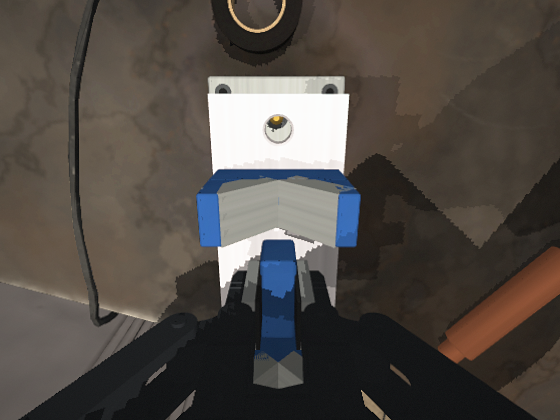

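The wrist view shows the cradle held level. Its near hole is at (278,128), with a brass pin tip visible through it at about (277,119). The plate's end edge is at v≈77, between u = 208 and 345.

```bash
python3 - <<'E'
from h import *
c=imaging.get_calibration("wrist"); s=observe(); R=np.array(s["eef_rot"])
z=np.load("w2.npz"); p,d,T=z["p"],z["d"],z["T"]; g=cv2.cvtColor(p,cv2.COLOR_BGR2GRAY); hsv=cv2.cvtColor(p,cv2.COLOR_BGR2HSV)
print("tool yaw",np.degrees(np.arctan2(R[1,0],R[0,0])), "depth flange",pts([(240,130),(320,130)],d,c,T))
zf=s["ee_pos"][2]-.0377+.010
big=cv2.resize(p[75:175,195:365],None,fx=4,fy=4,interpolation=cv2.INTER_CUBIC); cv2.imwrite("pics/w2c.png",big)
k=np.zeros_like(g);k[110:148,260:298]=(g[110:148,260:298]<215)*255
q=cv2.findContours(k,0,1)[0]; q=max(q,key=cv2.contourArea); e=cv2.minEnclosingCircle(q); print("hole px",e,plane([e[0]],c,T,zf))
b=cv2.inRange(hsv,(15,90,80),(35,255,255)); bb=np.zeros_like(b); bb[110:145,262:296]=b[110:145,262:296]
q=np.argwhere(bb)[:,::-1].astype(float); print("pin px",len(q),q.mean(0) if len(q) else None, plane([q.mean(0)],c,T,.032) if len(q) else None)
# flange outline in w2 above V-block, angle
z=np.load("w1.npz"); p,d,T=z["p"],z["d"],z["T"]; hsv=cv2.cvtColor(p,cv2.COLOR_BGR2HSV)
b=cv2.inRange(hsv,(15,110,80),(35,255,255)); b[:,:480]=0; b[:50]=0;b[240:]=0
n,l,st,ce=cv2.connectedComponentsWithStats(b)
for i in range(1,n):
    if st[i,4]>8: print("w1 pin",st[i],ce[i])
cv2.imwrite("pics/w1c.png",cv2.resize(p[50:240,470:560],None,fx=3,fy=3,interpolation=cv2.INTER_CUBIC))
E
```

```text
tool yaw -161.04600278165972 depth flange [[ 0.41103517 -0.18570976  0.11903143]
 [ 0.39965613 -0.15251918  0.11886655]]
hole px ((277.90118408203125, 128.52174377441406), 14.806273460388184) [[ 0.40498086 -0.17022099  0.11964449]]
pin px 81 [276.2345679  119.64197531] [[ 0.406958   -0.17077188  0.032     ]]
w1 pin [492  65  22   9 120] [502.04166667  69.09166667]
w1 pin [519 209  21  12 167] [528.37125749 214.89820359]
```

View pics/w2c.png

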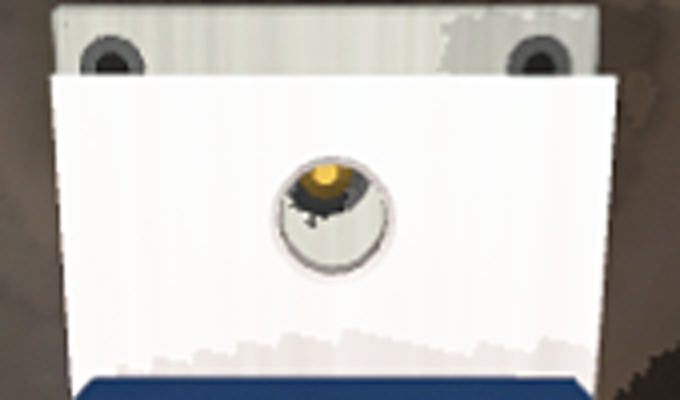

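View pics/w1c.png

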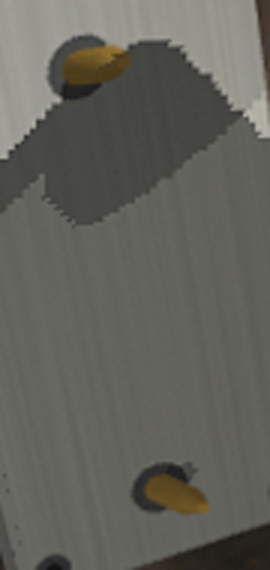

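The first crop shows the bright pin tip at pixel (276.2,118.8), seen through the hole. The second shows the pin tips at about (511,70) and (538,219), leaning outward.

```bash
python3 - <<'E'
from h import *
c=imaging.get_calibration("wrist"); R=np.array(observe()["eef_rot"]); t=np.array(observe()["ee_pos"])
T1=np.load("w1.npz")["T"]; T2=np.load("w2.npz")["T"]
a=plane([(511.3,70),(538.3,219.3)],c,T1,.032); print(a,np.degrees(np.arctan2(*(a[1]-a[0])[[1,0]])),np.linalg.norm(a[1]-a[0]))
pin=plane([(276.2,118.75)],c,T2,.032)[0]; h=plane([(277.9,128.5)],c,T2,t[2]-.0277)[0]
print("pin",pin,"hole",h,"tool delta",R.T@(pin-h))
print("hole in tool",R.T@(h-t))
# flange & plate edges in w2 (left/right edge px from crop)
f=plane(np.array([(55,110),(70,370),(615,100),(596,370)])/4+[195,75],c,T2,t[2]-.0277)
q=plane(np.array([(52,8),(600,8)])/4+[195,75],c,T2,.012)
hh=plane(np.array([(112,62),(540,62)])/4+[195,75],c,T2,.012)
tl=lambda P:((P-t)@R).round(4)
print("flange L,R",tl(f)); print("plate corners",tl(q)); print("screws",tl(hh))
E
```

```text
[[ 0.40574585 -0.17227474  0.032     ]
 [ 0.54174411 -0.12499313  0.032     ]] 19.170690000129138 0.14398290492501364
pin [ 0.40640592 -0.17098567  0.032     ] hole [ 0.40497232 -0.17022447  0.11964449] tool delta [-0.00111765 -0.00119382  0.08764426]
hole in tool [0.071959   0.00077521 0.02770748]
flange L,R [[ 0.0826 -0.0286  0.0277]
 [ 0.0547 -0.0289  0.0277]
 [ 0.0836  0.0308  0.0277]
 [ 0.0547  0.0307  0.0277]]
plate corners [[ 0.0983 -0.0494  0.1353]
 [ 0.0983  0.0489  0.1354]]
screws [[ 0.0893 -0.0392  0.1354]
 [ 0.0893  0.0386  0.1354]]
```

```bash
python3 -m inch '[{"offset":[-0.0011,-0.0011,0.01],"turn":-0.2},{"offset":[0,0,0.02],"turn":0},{"offset":[0,0,0.02],"turn":0},{"offset":[0,0,0.015],"turn":0},{"offset":[0,0,0.007],"turn":0}]'
python3 -m inch '[{"offset":[0,0,0],"turn":0},{"offset":[0,0,0],"turn":0},{"offset":[0,0,0],"turn":0},{"offset":[0,0,0],"turn":0},{"offset":[0,0,0],"turn":0}]'
python3 - <<'E'
from h import *
p,d,c,T=cam("wrist"); np.savez("w3.npz",p=p,d=d,T=T)
cv2.imwrite("pics/w3.png",cv2.resize(p[75:175,195:365],None,fx=4,fy=4,interpolation=cv2.INTER_CUBIC))
E
```

```text
clock: 6.5
ee_pos: [0.4738, -0.1479, 0.0729]
eef_rot: [[-0.944, -0.33, -0.003], [-0.33, 0.944, 0.001], [0.002, 0.002, -1.0]]
contact_force: [-1.1, -0.2, -3.9]
finger_gap: 0.0141
clock: 6.92
ee_pos: [0.4752, -0.1484, 0.076]
eef_rot: [[-0.944, -0.331, 0.001], [-0.331, 0.944, -0.001], [-0.001, -0.001, -1.0]]
contact_force: [-0.2, -0.8, -3.9]
finger_gap: 0.0143
```

View pics/w3.png

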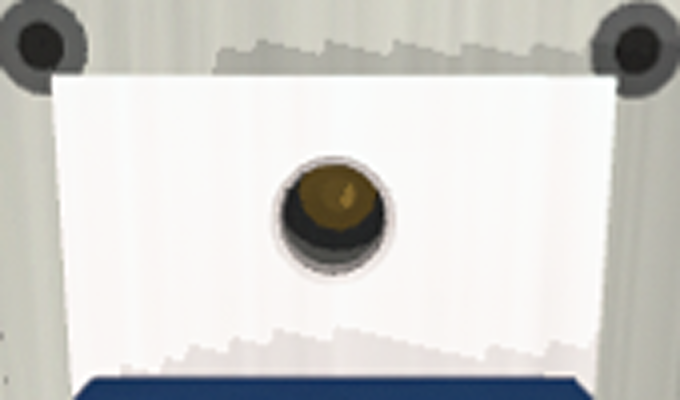

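The crop shows the brass pin at about (339,197) inside the hole centred at (333,216), so the fit is close.

```bash
python3 - <<'E'
from h import *
c=imaging.get_calibration("wrist"); s=observe(); R=np.array(s["eef_rot"]); t=np.array(s["ee_pos"]); T=np.load("w3.npz")["T"]
h=plane(np.array([[333,216]])/4+[195,75],c,T,t[2]-.0277)[0]
for q,z in (((340,196),.028),((346,193),.032)):
    print(R.T@(plane(np.array([q])/4+[195,75],c,T,z)[0]-h))
sc=plane(np.array([(40,47),(638,49)])/4+[195,75],c,T,.012); print((sc-t)@R, (h-t)@R)
print(np.degrees(np.arctan2(R[1,0],R[0,0])))
E
```

```text
[0.00060448 0.0008741  0.02017849]
[0.00125222 0.00157223 0.01617746]
[[ 0.08970755 -0.03734673  0.06383502]
 [ 0.08948861  0.0405199   0.06377888]] [0.07163193 0.00081206 0.02764224]
-160.69275338143626
```

```bash
python3 -m inch '[{"offset":[0.0004,0.0008,0.002],"turn":0.1},{"offset":[0,0,0.003],"turn":0},{"offset":[0,0,0.003],"turn":0},{"offset":[0,0,0.003],"turn":0},{"offset":[0,0,0.002],"turn":0}]'
python3 -m inch '[{"offset":[0,0,0.002],"turn":0},{"offset":[0,0,0.002],"turn":0},{"offset":[0,0,0.002],"turn":0},{"offset":[0,0,0.002],"turn":0},{"offset":[0,0,0],"turn":0}]'
```

```text
clock: 7.38
ee_pos: [0.474, -0.1477, 0.0618]
eef_rot: [[-0.944, -0.329, -0.0], [-0.329, 0.944, 0.0], [0.0, 0.0, -1.0]]
contact_force: [-0.4, -1.7, -2.2]
finger_gap: 0.0142
clock: 7.8
ee_pos: [0.4741, -0.1478, 0.054]
eef_rot: [[-0.944, -0.329, -0.0], [-0.329, 0.944, -0.0], [0.0, -0.0, -1.0]]
contact_force: [-0.1, -2.4, -4.0]
finger_gap: 0.0144
```

Going in freely, with about 4.3 mm left.

```bash
python3 -m inch '[{"offset":[0,0,0.001],"turn":0},{"offset":[0,0,0.001],"turn":0},{"offset":[0,0,0.001],"turn":0},{"offset":[0,0,0.0005],"turn":0},{"offset":[0,0,0],"turn":0}]'
python3 -m inch '[{"offset":[0,0,0.0005],"turn":0},{"offset":[0,0,0.0005],"turn":0},{"offset":[0,0,0.0005],"turn":0},{"offset":[0,0,0],"turn":0},{"offset":[0,0,0],"turn":0}]'
```

```text
clock: 8.22
ee_pos: [0.4741, -0.1478, 0.0508]
eef_rot: [[-0.944, -0.329, -0.0], [-0.329, 0.944, -0.0], [0.0, -0.0, -1.0]]
contact_force: [-2.5, -4.0, -2.2]
finger_gap: 0.0145
clock: 8.63
ee_pos: [0.4741, -0.1478, 0.0498]
eef_rot: [[-0.944, -0.329, 0.0], [-0.329, 0.944, -0.0], [0.0, -0.0, -1.0]]
contact_force: [-4.6, -3.9, 6.2]
finger_gap: 0.0147
```

```bash
python3 -m inch '[{"offset":[0,0,0],"turn":0},{"offset":[0,0,0],"turn":0},{"offset":[0,0,0],"turn":0},{"offset":[0,0,0],"turn":0},{"offset":[0,0,0],"turn":0}]' 1
python3 -m inch '[{"offset":[0,0,0],"turn":0},{"offset":[0,0,0],"turn":0},{"offset":[0,0,-0.005],"turn":0},{"offset":[0,0,-0.01],"turn":0},{"offset":[0,0,-0.02],"turn":0}]'
python3 -m inch '[{"offset":[0,0,-0.03],"turn":0},{"offset":[0,0,-0.03],"turn":0},{"offset":[0,0,-0.03],"turn":0},{"offset":[0,0,-0.03],"turn":0},{"offset":[0,0,-0.03],"turn":0}]'
python3 - <<'E'
from h import *
p,d,c,T=cam("wrist"); cv2.imwrite("pics/w4.png",p); np.savez("w4.npz",p=p,d=d,T=T); print(observe()["q"])
E
```

```text
clock: 9.05
ee_pos: [0.4743, -0.1475, 0.0493]
eef_rot: [[-0.944, -0.329, 0.0], [-0.329, 0.944, 0.0], [-0.0, -0.0, -1.0]]
contact_force: [-0.6, -0.3, 0.0]
finger_gap: 0.0739
clock: 9.47
ee_pos: [0.4733, -0.1473, 0.084]
eef_rot: [[-0.944, -0.329, -0.003], [-0.329, 0.944, 0.001], [0.002, 0.002, -1.0]]
contact_force: [-0.2, -0.5, -1.2]
finger_gap: 0.0855
clock: 9.88
ee_pos: [0.4738, -0.1475, 0.2369]
eef_rot: [[-0.944, -0.329, 0.001], [-0.329, 0.944, -0.0], [-0.001, -0.001, -1.0]]
contact_force: [0.4, -0.0, 0.1]
finger_gap: 0.0857
[-3.95497431e-01  2.66104740e-01  1.79916621e+00  3.03338894e-05
  1.06748445e+00 -2.30179812e+00]
```

View pics/w4.png

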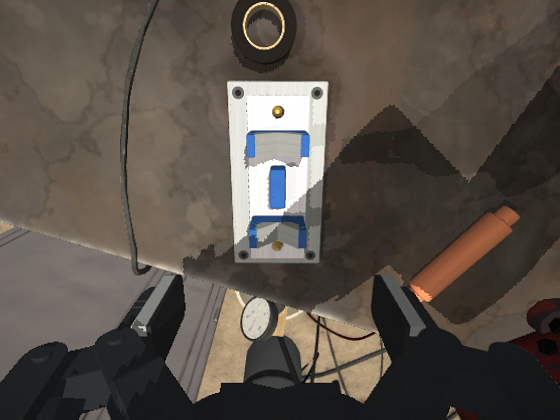

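The wrist view shows the cradle on the plate with both pins up through the holes at (278,112) and (278,245). The roller runs from about (510,215) to (422,292), with the vise at lower right.

```bash
python3 - <<'E'
from h import *
c=imaging.get_calibration("wrist"); z=np.load("w4.npz"); p,d,T=z["p"],z["d"],z["T"]
print("flange z, plate z",pts([(258,115),(300,115),(258,175),(300,175),(255,254),(302,254),(236,110),(320,110),(240,240),(317,240)],d,c,T)[:,2].round(4))
print("pins z.032",plane([(278,111.5),(278,245)],c,T,.032).round(4))
hsv=cv2.cvtColor(p,cv2.COLOR_BGR2HSV); m=cv2.inRange(hsv,(3,90,60),(16,255,255)); m[:,:400]=0; m[:195]=0; m[305:]=0; m[:,530:]=0
n,l,s,ce=cv2.connectedComponentsWithStats(m); i=1+np.argmax(s[1:,4]); print(s[i],ce[i])
q=np.argwhere(l==i)[:,::-1].astype(float); P=pts(q,d,c,T); P=P[P[:,2]>.008]
print("z max",np.percentile(P[:,2],[50,95])); r=cv2.minAreaRect(plane(q,c,T,.02)[:,:2].astype(np.float32)); print(r)
o=P[P[:,2]>.024]; ev=np.linalg.eigh(np.cov(o[:,:2].T))[1][:,1]; print("ridge mean",o.mean(0),"yaw",np.degrees(np.arctan2(ev[1],ev[0]))); a=(P[:,:2]-o[:,:2].mean(0))@ev; print("along",a.min(),a.max(),o[:,:2].mean(0)+ev*(a.min()+a.max())/2)
E
```

```text
flange z, plate z [0.0208 0.0212 0.0191 0.0197 0.0216 0.3561 0.0107 0.0119 0.3561 0.01  ]
pins z.032 [[ 0.4057 -0.1705  0.032 ]
 [ 0.5365 -0.1248  0.032 ]]
[ 409  206  111   96 3724] [463.18447905 253.25912997]
z max [0.02439258 0.02867615]
((0.48547378182411194, 0.07539618760347366), (0.03889254480600357, 0.1418076902627945), 69.00359344482422)
ridge mean [0.48729706 0.07440561 0.02986196] yaw 157.4131804783794
along -0.06727371885558066 0.0725871190524034 [0.48484413 0.07542601]
```

```bash
python3 -m inch '[{"offset":[-0.0141,0.0344,0],"turn":0},{"offset":[-0.0141,0.0344,0],"turn":0},{"offset":[-0.0141,0.0344,0],"turn":0},{"offset":[-0.0141,0.0344,0],"turn":0},{"offset":[-0.0141,0.0344,0],"turn":0}]'
python3 -m inch '[{"offset":[-0.0141,0.0344,0],"turn":0},{"offset":[0,0,0],"turn":7},{"offset":[0,0,0],"turn":7},{"offset":[0,0,0],"turn":7},{"offset":[0,0,0],"turn":7}]'
python3 -m inch '[{"offset":[0,0,0],"turn":7},{"offset":[0,0,0],"turn":6.7},{"offset":[0,0,0.02],"turn":0},{"offset":[0,0,0],"turn":0},{"offset":[0,0,0],"turn":0}]'
python3 - <<'E'
from h import *
p,d,c,T=cam("wrist"); cv2.imwrite("pics/w5.png",p); np.savez("w5.npz",p=p,d=d,T=T)
hsv=cv2.cvtColor(p,cv2.COLOR_BGR2HSV); m=cv2.inRange(hsv,(3,90,60),(16,255,255))
n,l,s,ce=cv2.connectedComponentsWithStats(m); i=1+np.argmax(s[1:,4]); print(s[i],ce[i])
q=np.argwhere(l==i)[:,::-1].astype(float)
S=observe(); R=np.array(S["eef_rot"]); t=S["ee_pos"]
Q=((plane(q,c,T,.015)-t)@R)[:,:2]; r=cv2.minAreaRect(Q.astype(np.float32)); print("tool frame",r)
P=(pts(q,d,c,T)); L=(P-t)@R; o=P[:,2]>.022; k=np.polyfit(L[o,0],L[o,1],1); print("ridge fit",k,"x range",L[:,0].min(),L[:,0].max(),"zmax",np.percentile(P[:,2],98))
E
```

```text
clock: 10.35
ee_pos: [0.4838, 0.0397, 0.2352]
eef_rot: [[-0.944, -0.329, 0.001], [-0.329, 0.944, -0.0], [-0.001, -0.0, -1.0]]
contact_force: [0.3, -0.1, 0.7]
finger_gap: 0.0853
clock: 10.77
ee_pos: [0.4859, 0.0754, 0.235]
eef_rot: [[-0.987, 0.158, 0.001], [0.158, 0.987, -0.0], [-0.001, 0.0, -1.0]]
contact_force: [-0.3, -0.3, 0.1]
finger_gap: 0.0852
clock: 11.18
ee_pos: [0.4856, 0.0751, 0.2144]
eef_rot: [[-0.924, 0.382, -0.001], [0.382, 0.924, -0.0], [0.001, -0.001, -1.0]]
contact_force: [0.9, -0.2, -0.1]
finger_gap: 0.0856
[ 267  113   32  150 4207] [283.22296173 186.43855479]
tool frame ((-0.006019167602062225, 0.004641653969883919), (0.030089115723967552, 0.1552356779575348), 88.7967300415039)
ridge fit [-0.02343045  0.00436548] x range -0.0930085301332701 0.08519171828152663 zmax 0.029275860166325735
```

View pics/w5.png

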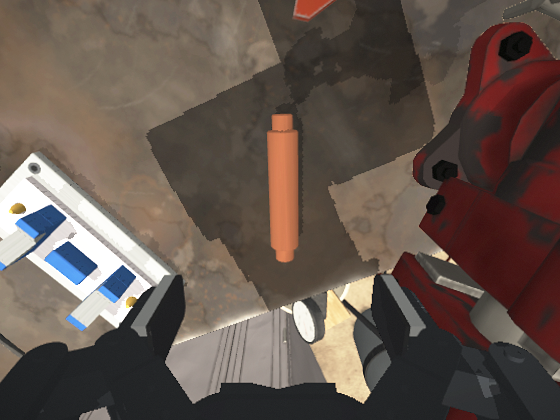

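The view shows the roller with its stub ends at (283,114) and (285,262). After correcting for stub height, its centre in the tool frame is about (-3.2, +4.6) mm, turned -1.3°.

```bash
python3 -m inch '[{"offset":[-0.0032,0.0046,0.02],"turn":-1.3},{"offset":[0,0,0.035],"turn":0},{"offset":[0,0,0.035],"turn":0},{"offset":[0,0,0.035],"turn":0},{"offset":[0,0,0.025],"turn":0}]'
python3 -m inch '[{"offset":[0,0,0.015],"turn":0},{"offset":[0,0,0.011],"turn":0},{"offset":[0,0,0.006],"turn":0},{"offset":[0,0,0.004],"turn":0},{"offset":[0,0,0],"turn":0}]'
python3 -m inch '[{"offset":[0,0,0],"turn":0},{"offset":[0,0,0],"turn":0},{"offset":[0,0,0],"turn":0},{"offset":[0,0,0],"turn":0},{"offset":[0,0,0],"turn":0}]' -1 100
python3 -m inch '[{"offset":[0,0,0],"turn":0},{"offset":[0,0,0],"turn":0},{"offset":[0,0,0],"turn":0},{"offset":[0,0,0],"turn":0},{"offset":[0,0,0],"turn":0}]'
```

```text
clock: 11.65
ee_pos: [0.4905, 0.0781, 0.0628]
eef_rot: [[-0.933, 0.361, -0.001], [0.361, 0.933, -0.0], [0.001, -0.0, -1.0]]
contact_force: [0.9, -0.3, -1.3]
finger_gap: 0.0853
clock: 12.07
ee_pos: [0.4912, 0.0781, 0.0286]
eef_rot: [[-0.932, 0.361, 0.001], [0.361, 0.932, 0.0], [-0.001, 0.0, -1.0]]
contact_force: [-0.6, 1.0, 0.0]
finger_gap: 0.085
clock: 12.48
ee_pos: [0.4911, 0.0782, 0.029]
eef_rot: [[-0.932, 0.361, 0.001], [0.361, 0.932, 0.0], [-0.001, 0.0, -1.0]]
contact_force: [-12.5, -3.7, 26.2]
finger_gap: 0.0269
clock: 12.9
ee_pos: [0.4911, 0.0781, 0.0292]
eef_rot: [[-0.932, 0.361, 0.001], [0.361, 0.932, -0.0], [-0.001, 0.0, -1.0]]
contact_force: [-3.3, -0.8, 13.5]
finger_gap: 0.0268
```

```bash
python3 -m inch '[{"offset":[0,0,-0.01],"turn":0},{"offset":[0,0,-0.02],"turn":0},{"offset":[0,0,-0.035],"turn":0},{"offset":[0,0,-0.035],"turn":0},{"offset":[0,0,-0.035],"turn":0}]'
python3 -m inch '[{"offset":[-0.0109,-0.036,0],"turn":0},{"offset":[-0.0109,-0.036,0],"turn":0},{"offset":[-0.0109,-0.036,0],"turn":0},{"offset":[-0.0109,-0.036,0],"turn":0},{"offset":[-0.0109,-0.036,0],"turn":0}]'
python3 -m inch '[{"offset":[-0.0109,-0.036,0],"turn":0},{"offset":[0,0,0],"turn":-7},{"offset":[0,0,0],"turn":-7},{"offset":[0,0,0],"turn":-7},{"offset":[0,0,0],"turn":-7}]'
python3 -m inch '[{"offset":[0,0,0],"turn":-7},{"offset":[0,0,0],"turn":-5.4},{"offset":[0,0,0],"turn":0},{"offset":[0,0,0],"turn":0},{"offset":[0,0,0],"turn":0}]'
python3 - <<'E'
from h import *
p,d,c,T=cam("wrist"); cv2.imwrite("pics/w6.png",p); np.savez("w6.npz",p=p,d=d,T=T); print(observe()["ee_pos"])
E
```

```text
clock: 13.32
ee_pos: [0.4901, 0.0781, 0.165]
eef_rot: [[-0.932, 0.361, -0.001], [0.361, 0.932, -0.0], [0.001, -0.0, -1.0]]
contact_force: [1.5, 0.2, -3.1]
finger_gap: 0.0265
clock: 13.73
ee_pos: [0.4758, -0.1109, 0.1637]
eef_rot: [[-0.933, 0.361, -0.0], [0.361, 0.933, 0.0], [0.0, 0.0, -1.0]]
contact_force: [1.2, -0.3, -3.7]
finger_gap: 0.0265
clock: 14.15
ee_pos: [0.4733, -0.1471, 0.1635]
eef_rot: [[-0.992, -0.124, -0.001], [-0.124, 0.992, 0.0], [0.001, 0.0, -1.0]]
contact_force: [0.2, 0.7, -3.3]
finger_gap: 0.0267
clock: 14.57
ee_pos: [0.4736, -0.1468, 0.1634]
eef_rot: [[-0.945, -0.326, -0.0], [-0.326, 0.945, 0.0], [0.0, 0.0, -1.0]]
contact_force: [-1.2, 0.7, -3.2]
finger_gap: 0.0267
[ 0.47363043 -0.14683201  0.16337106]
```

View pics/w6.png

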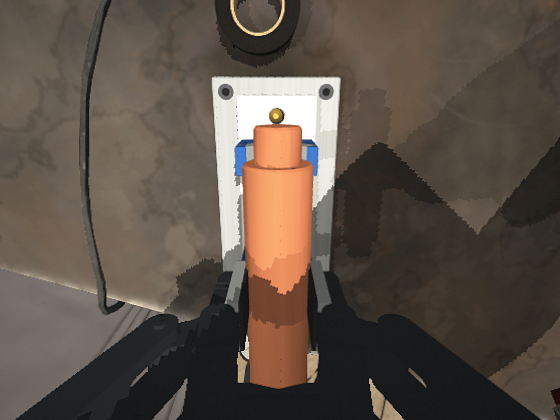

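The view shows the roller held in line over the cradle. Its near stub end is at (277,125), the shoulder at about v = 163, and the pin at (277,116).

```bash
python3 - <<'E'
from h import *
c=imaging.get_calibration("wrist"); z=np.load("w6.npz"); p,d,T=z["p"],z["d"],z["T"]; S=observe(); R=np.array(S["eef_rot"]); t=S["ee_pos"]
hsv=cv2.cvtColor(p,cv2.COLOR_BGR2HSV); m=cv2.inRange(hsv,(3,90,60),(16,255,255)); m[:110]=0; m[260:]=0; m[:,:235]=0; m[:,320:]=0
q=np.argwhere(m)[:,::-1]; P=(pts(q,d,c,T)-t)@R
for a,b in((.02,.03),(.03,.04),(.04,.05),(.05,.058),(.063,.07)):
    k=(P[:,0]>a)&(P[:,0]<b); w=P[k]; print(a,"y range",np.percentile(w[:,1],[1,99]).round(4),"mid",np.percentile(w[:,1],[1,99]).mean().round(4),"top z",np.percentile(w[:,2],5).round(4))
k=P[:,2]<.05; col=q[k]; print("end x depth",np.sort(P[k,0])[-30::6])
tl=lambda px,h:((plane(px,c,T,h)-t)@R).round(4)
ax=t[2]-.0142
print("end bottom",tl([(277,125)],ax-.01),"end top",tl([(277,127)],ax+.01),"shoulder L,R at axis",tl([(244,166),(312,166)],ax),"shoulder top",tl([(277,161.5)],ax+.015))
print("pin",tl([(276.7,115)],.032),"screws",tl([(225.5,92),(326,92)],.012))
print(d[100:170:3,277].round(4))
E
```

```text
0.02 y range [-0.0135  0.0148] mid 0.0006 top z 0.0005
0.03 y range [-0.0135  0.0148] mid 0.0007 top z 0.0005
0.04 y range [-0.0135  0.0146] mid 0.0005 top z 0.0005
0.05 y range [-0.0134  0.0146] mid 0.0006 top z 0.0005
0.063 y range [-0.0087  0.01  ] mid 0.0006 top z 0.0053
end x depth [0.08477943 0.08477943 0.08477943 0.08477943 0.08477943]
end bottom [[0.0737 0.0004 0.0242]] end top [[0.0745 0.0004 0.0042]] shoulder L,R at axis [[ 0.0581 -0.0132  0.0142]
 [ 0.0581  0.0148  0.0142]] shoulder top [[ 0.0628  0.0005 -0.0008]]
pin [[ 7.250e-02 -1.000e-04  1.314e-01]] screws [[ 0.0885 -0.0398  0.1514]
 [ 0.0885  0.038   0.1514]]
[0.249  0.25   0.2514 0.2477 0.2433 0.2434 0.2443 0.2487 0.1369 0.1228
 0.1213 0.123  0.1228 0.1228 0.1232 0.1245 0.1242 0.1253 0.1256 0.1247
 0.1259 0.1252 0.1259 0.1244]
```

```bash
python3 -m inch '[{"offset":[0,-0.0008,0.015],"turn":-0.15},{"offset":[0,0,0.02],"turn":0},{"offset":[0,0,0.02],"turn":0},{"offset":[0,0,0.015],"turn":0},{"offset":[0,0,0.006],"turn":0}]'
python3 -m inch '[{"offset":[0,0,0.002],"turn":0},{"offset":[0,0,0.001],"turn":0},{"offset":[0,0,0.001],"turn":0},{"offset":[0,0,0],"turn":0},{"offset":[0,0,0],"turn":0}]'
python3 -c "
from h import *
p,d,c,T=cam('wrist'); np.savez('w7.npz',p=p,d=d,T=T); cv2.imwrite('pics/w7.png',p); s=observe(); print(s['ee_pos'],np.array(s['eef_rot']).T@s['contact_force'])"
```

```text
clock: 15.03
ee_pos: [0.4731, -0.1473, 0.0855]
eef_rot: [[-0.944, -0.33, -0.003], [-0.33, 0.944, 0.001], [0.002, 0.002, -1.0]]
contact_force: [-0.3, 0.4, -3.4]
finger_gap: 0.0265
clock: 15.45
ee_pos: [0.4744, -0.1478, 0.084]
eef_rot: [[-0.943, -0.331, 0.001], [-0.331, 0.943, -0.0], [-0.001, -0.001, -1.0]]
contact_force: [0.1, -0.1, -3.7]
finger_gap: 0.0264
[ 0.47429464 -0.14777587  0.08385989] [0.77826489 0.00987692 4.26511131]
```

View pics/w7.png

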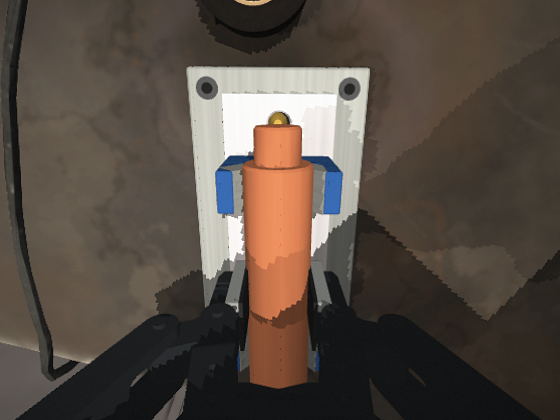

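The view shows the roller just above the Vs, centred at u≈278 between the V-block sides at 217 and 341. The stub end is at v≈125, the pin at (279,118), and the screws at (206,88) and (349,89).

```bash
python3 - <<'E'
from h import *
c=imaging.get_calibration("wrist"); z=np.load("w7.npz"); p,d,T=z["p"],z["d"],z["T"]; S=observe(); R=np.array(S["eef_rot"]); t=S["ee_pos"]
tl=lambda px,h:((plane(px,c,T,h)-t)@R).round(4)
ax=t[2]-.0142
print("end",tl([(277.5,125)],ax-.01),tl([(277.5,127)],ax+.01),"shoulder",tl([(245,166),(312,166)],ax))
print("screws",tl([(206,88),(349,89)],.012),"plate edge corners",tl([(188,68),(369,68)],.012),"flange end",tl([(223,94),(336,94)],.022))
print("V outer sides",tl([(217,170),(341,170)],.064))
cv2.imwrite("pics/w7c.png",cv2.resize(p[60:220,180:375],None,fx=4,fy=3.7))
E
```

```text
end [[0.0736 0.0005 0.0241]] [[0.0745 0.0005 0.0041]] shoulder [[ 0.058  -0.0129  0.0142]
 [ 0.0581  0.0147  0.0141]]
screws [[ 0.0893 -0.0385  0.0718]
 [ 0.0888  0.0393  0.0718]] plate edge corners [[ 0.0992 -0.0473  0.0718]
 [ 0.0992  0.0492  0.0718]] flange end [[ 0.0862 -0.0279  0.0618]
 [ 0.0862  0.0308  0.0618]]
V outer sides [[ 0.0551 -0.0255  0.0198]
 [ 0.0552  0.0278  0.0198]]
```

View pics/w7c.png

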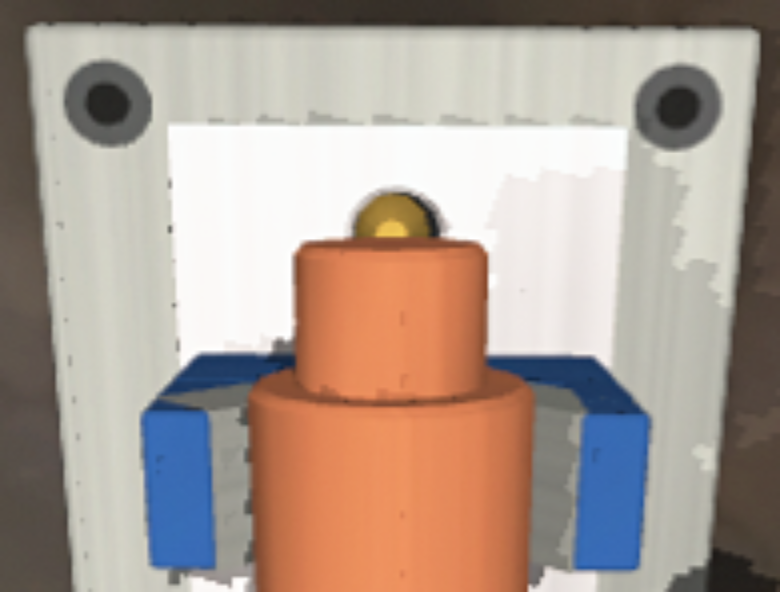

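The crop confirms it: roller centre and cradle centre agree within about 0.3 mm in x and 0.4 mm in y.

```bash
python3 -m inch '[{"offset":[0,0.0004,0.001],"turn":0},{"offset":[0,0,0.001],"turn":0},{"offset":[0,0,0.001],"turn":0},{"offset":[0,0,0.0005],"turn":0},{"offset":[0,0,0],"turn":0}]'
python3 -m inch '[{"offset":[0,0,0.0004],"turn":0},{"offset":[0,0,0.0004],"turn":0},{"offset":[0,0,0],"turn":0},{"offset":[0,0,0],"turn":0},{"offset":[0,0,0],"turn":0}]'
python3 -m inch '[{"offset":[0,0,0.0003],"turn":0},{"offset":[0,0,0.0003],"turn":0},{"offset":[0,0,0],"turn":0},{"offset":[0,0,0],"turn":0},{"offset":[0,0,0],"turn":0}]'
```

```text
clock: 15.92
ee_pos: [0.4741, -0.1475, 0.0799]
eef_rot: [[-0.943, -0.331, 0.0], [-0.331, 0.943, -0.0], [-0.0, -0.0, -1.0]]
contact_force: [-0.2, -1.0, -0.7]
finger_gap: 0.0268
clock: 16.33
ee_pos: [0.4742, -0.1476, 0.0797]
eef_rot: [[-0.944, -0.331, 0.001], [-0.331, 0.944, -0.0], [-0.001, -0.001, -1.0]]
contact_force: [-3.9, -1.1, 8.0]
finger_gap: 0.0263
clock: 16.75
ee_pos: [0.4743, -0.1476, 0.0795]
eef_rot: [[-0.944, -0.331, 0.001], [-0.331, 0.944, -0.001], [-0.001, -0.001, -1.0]]
contact_force: [-4.7, -0.8, 15.9]
finger_gap: 0.0265
```

```bash
python3 -m inch '[{"offset":[0,0,0.0002],"turn":0},{"offset":[0,0,0],"turn":0},{"offset":[0,0,0],"turn":0},{"offset":[0,0,0],"turn":0},{"offset":[0,0,0],"turn":0}]'
python3 -m inch '[{"offset":[0,0,0],"turn":0},{"offset":[0,0,0],"turn":0},{"offset":[0,0,0],"turn":0},{"offset":[0,0,0],"turn":0},{"offset":[0,0,0],"turn":0}]'
python3 - <<'E'
from h import *
p,d,c,T=cam("wrist"); S=observe(); R=np.array(S["eef_rot"]); t=S["ee_pos"]
print(S["contact_force"],R.T@S["contact_force"],S["wrist_torque"],t); cv2.imwrite("pics/w8.png",cv2.resize(p[60:220,180:375],None,fx=4,fy=3.7))
E
```

```text
clock: 17.17
ee_pos: [0.4743, -0.1477, 0.0795]
eef_rot: [[-0.944, -0.331, 0.001], [-0.331, 0.944, -0.001], [-0.001, -0.001, -1.0]]
contact_force: [-7.0, -0.4, 18.7]
finger_gap: 0.0267
clock: 17.58
ee_pos: [0.4743, -0.1476, 0.0795]
eef_rot: [[-0.944, -0.331, 0.001], [-0.331, 0.944, -0.001], [-0.001, -0.001, -1.0]]
contact_force: [-6.2, -1.0, 18.8]
finger_gap: 0.0266
[-6.10812002 -0.7903228  18.69306144] [  6.00884928   1.25803515 -18.69960866] [-0.04673793  1.00987154 -0.2793768 ] [ 0.47427246 -0.14765595  0.07949364]
```

```bash
python3 -m inch '[{"offset":[0.0003,0,0],"turn":0},{"offset":[0,0,0],"turn":0},{"offset":[0,0,0],"turn":0},{"offset":[0,0,0],"turn":0},{"offset":[0,0,0],"turn":0}]' >/dev/null
python3 -c "
from h import *
S=observe(); R=np.array(S['eef_rot']).T; print(R@S['contact_force'],R@S['wrist_torque'],S['ee_pos'])"
python3 -m inch '[{"offset":[0.0003,0,0],"turn":0},{"offset":[0,0,0],"turn":0},{"offset":[0,0,0],"turn":0},{"offset":[0,0,0],"turn":0},{"offset":[0,0,0],"turn":0}]' >/dev/null
python3 -c "
from h import *
S=observe(); R=np.array(S['eef_rot']).T; print(R@S['contact_force'],R@S['wrist_torque'],S['ee_pos'])"
```

```text
[  4.43813644   2.38869143 -16.54565084] [-0.38864033  0.50597623  0.33534613] [ 0.47426048 -0.14768266  0.07952034]
[  1.12871905   2.84953541 -15.06736321] [-0.43829416  0.2571382   0.29687236] [ 0.47422942 -0.14769242  0.07951062]
```

```bash
python3 -m inch '[{"offset":[0,0.0002,0.0002],"turn":0},{"offset":[0,0,0],"turn":0},{"offset":[0,0,0],"turn":0},{"offset":[0,0,0],"turn":0},{"offset":[0,0,0],"turn":0}]' >/dev/null
python3 -m inch '[{"offset":[0,0,0],"turn":0},{"offset":[0,0,0],"turn":0},{"offset":[0,0,0],"turn":0},{"offset":[0,0,0],"turn":0},{"offset":[0,0,0],"turn":0}]' >/dev/null
python3 -c "
from h import *
S=observe(); R=np.array(S['eef_rot']).T; print(R@S['contact_force'],R@S['wrist_torque'],S['ee_pos'],S['clock'])"
```

```text
[  2.62220213   2.80625052 -17.65976881] [-0.35493414  0.40700245  0.32899308] [ 0.47420503 -0.14767525  0.07948445] 19.3
```

```bash
python3 - <<'E'
from h import *
p,d,c,T=cam("wrist"); S=observe(); R=np.array(S["eef_rot"]); t=S["ee_pos"]
tl=lambda px,h:((plane(px,c,T,h)-t)@R).round(4)
hsv=cv2.cvtColor(p,cv2.COLOR_BGR2HSV); m=cv2.inRange(hsv,(3,90,60),(16,255,255)); m[:100]=0;m[:,:260]=0;m[:,295:]=0
v=[np.argmax(m[:,u]>0) for u in range(268,290,4)]; print("end row",v); e=np.median(v); ax=t[2]-.0142
print("end x",tl([(278,e)],ax-.01),tl([(278,e+2)],ax+.01))
w=cv2.inRange(hsv,(0,0,110),(180,60,255)); col=[np.argmax(w[40:,u]>0)+40 for u in (230,260,300,330)]; print("plate edge rows",col,tl([(278,np.median(col))],.012))
f=cv2.inRange(hsv,(0,0,235),(180,30,255)); fr=[np.argmax(f[:,u]>0) for u in (240,255,300)]; print("flange edge rows",fr,tl([(278,np.median(fr))],.022))
print("flange/plate z",pts([(240,115),(255,110),(300,115),(200,130),(355,130)],d,c,T)[:,2].round(4))
a=np.load("top0.npz")["p"]; b=cam("top")[0]
for n,(x0,x1,y0,y1) in dict(magnet=(145,195,240,278),tape=(326,356,240,268),wrench=(105,160,236,290)).items():
    print(n,"median diff",np.median(cv2.absdiff(a[y0:y1,x0:x1],b[y0:y1,x0:x1])))
r.hand_in()
E
```

```text
end row [np.int64(124), np.int64(124), np.int64(124), np.int64(124), np.int64(124), np.int64(124)]
end x [[0.0741 0.0008 0.024 ]] [[0.0749 0.0008 0.004 ]]
plate edge rows [np.int64(66), np.int64(66), np.int64(66), np.int64(67)] [[0.1001 0.0008 0.0673]]
flange edge rows [np.int64(94), np.int64(94), np.int64(94)] [[0.0863 0.0008 0.0573]]
flange/plate z [0.021  0.0205 0.0214 0.012  0.0099]
magnet median diff 85.0
tape median diff 35.0
wrench median diff 73.0
the job is handed in; nothing more can be done
```

The cradle is seated over both pins, and the roller lies in the Vs, held pressed down by the gripper. The job is handed in at about 19.4 s. One check, that the magnet, tape roll and wrench had not moved, proved nothing.

**What the last checks showed**
- **Cradle:** the flange top reads about 21 mm and the plate about 10–12 mm, so it rests flush. Both pins were visible through the holes after I released it.
- **End-to-end centring:** the roller centre is about 0.5 mm off tool zero. The cradle reads 0.7 mm off from its flange end, on the same side, and the plate reads 0.1 mm off on the other side. So the roller is centred within about 1 mm.
- **Press:** the gripper reads 17.7 N down, or about 21 N on the Vs with the roller's weight added. Side and axial forces are each under 3 N. After allowing for the axial force, the wrist moment suggests both V-blocks share the load.

**Checks that failed or disagreed**
- **Bystanders:** comparing the top camera's first and last pictures gave large differences at all three objects (median 35–85 grey levels). I think the arm and its shadow, which lay elsewhere in the two pictures, caused this, but I did not confirm it. No move was made close to any of the three.
- **Final picture:** the last close-up could not be viewed because the 12-picture limit was reached. I used the numeric checks above instead.

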